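# Put a parts bin away through the guide posts

### The arm

A 6-joint arm with a two-finger parallel gripper is mounted at the origin on the work surface. World frame = base frame: x ahead of the robot, y to its left, z up, the work surface at z = 0. Lengths are in m, angles in rad, forces in N, time in s.
With the tool pointing down it reaches from about 0.375 to 0.975 m from the base axis. Payload 3.8 kg.
Tool frame: the origin (TCP) lies at the very end of the fingers, on their centre line; the grasp point (between the pads) lies 19 mm behind it (bot.grip_depth is the distance from the TCP to the grasp point, in m); z points along the fingers, y is the direction in which the jaws open and shut (so a half turn about z gives the same grasp; the last joint's range is limited). The gripper opens to 85 mm and grips with 20 to 120 N. Pads are 22 mm wide; open, the fingers measure 114 mm over their backs; the gripper's body (76 mm by 85 mm) begins 54 mm behind the grasp point. The pads swing forward as they close: fully open they stand 13 mm farther back than shut.
Start: joints at [1.106, 0.264, 1.604, -0, 1.274, -0.037], TCP at [0.28, 0.614, 0.231] pointing down, gripper open.
Joint ranges: [-2.63, 2.63], [-0.94, 2.18], [0.31, 2.57], [-1.31, 4.45], [0, 2.66], [-2.55, 2.55]. Speed limits (rad/s): [2.57, 2.57, 3.14, 3.14, 3.14, 3.14].

### API

Orientations are given as a rotation vector (axis times angle).
In Python, from workcell import bot, cams, job gives the robot as it stands.
- The arm moves only by the tool apply_moves, never from a script. Its argument "targets" is a list of rows, each an object of numbers: "dx", "dy", "dz": the shift along the tool's x, y, z in units of 30 mm (1.0 is 30 mm); "wx", "wy", "wz": the turn, a rotation vector about the tool's x, y, z in units of 6 degrees (1.0 is 6 degrees); "jaw": the opening, from 0 (shut) to 1 (fully open). In form: [{"dx": .., "dy": .., "dz": .., "wx": .., "wy": .., "wz": .., "jaw": ..}, ...]. A call has 1 to 5 rows; each row shifts and turns the commanded pose from where the row before left it, along the tool's axes as they then stand; what a row does not reach is not made up. A row lasts 1/10 s, in which the tool goes at most 50 mm and 8.59 degrees, less where a joint would pass 70% of its speed; a pose out of reach is approached as far as the arm can. A call is refused whole if a number of a shift passes 1 or a number of a turn 1, either way. A call with a gripper value outside its range is refused whole. The fingers move at their own pace and stop on an object; "newtons" is the grip in N (left out, the last holds). Time passes only in rows, so rows that do not move let the fingers close. It gives the time, the measured TCP pose, the force and the opening at its end, in the units of the state.
- bot.read_state(): the state, without advancing time (a new reading comes with each control period).
- cams.read_camera(name): name is "scene" or "top"; returns a dict with "color" (400x640x3 uint8, red, green, blue), "range_z" (400x640 float32, m along the optical axis (not along the pixel's ray), 0 where there is no reading), "fx", "fy", "cx", "cy" (pixels), "dist_coeffs" ([k1, k2, p1, p2, k3] as OpenCV has them; the pictures are not rectified), "eye" and "rotation" of the camera in the world. Camera axes: x right, y down, z forward; pixel columns grow to the right and rows downward; lengths in m; the calibration is good to about 2 mm. A picture is of the moment at which its call begins.
- job.finish_job(): hands the job in, once; it reports no verdict.
The state is a dict: "time": time; "q": joint angles; "joint_vel": joint speeds; "joint_torque": joint torques, N m; "tool_pos": TCP position; "tcp_rot": TCP orientation; "wrist_force": force on the tool from outside, world axes, zero at the start; "torque": the same for the moment, N m; "width": opening from 0.0 (shut) to 1.0 (fully open).
Only numpy, scipy, OpenCV 4.12 (cv2) and the standard library are available. Lean on these libraries where they do the work, as an engineer would, in place of code of your own. Each camera call takes 0.05 s, during which the arm holds its last target.

### The job

Push the blue parts bin along the table, lengthwise through the narrow gap between the two red posts, until it sits flush and square against the white stop bar behind them. Then press the green confirm button fully down once the bin is home and let it go. Only push the bin from outside: do not grip it, reach into it, lift or tip it, and leave the other things on the table where they are.

Things in the scene. Friction and masses are not known exactly. Their poses are not given: they have to be found in the camera images.
- bin: Loose open blue plastic bin of small parts, 100 mm wide (its x), 130 mm long (its y), 55 mm high, 0.28 to 0.56 kg, sliding on the table with friction. Origin at the centre of its underside; a white label on its -y end, its +y end looks roughly towards the gap. It starts on the -y side of the posts, turned and usually off to one side.
- bay: Fixed bay. Origin on the table top midway between the two red posts; +y points through the gap to the stop, +x across it. Each post is 45 (x) x 40 (y) x 50 mm high, edges rounded 4 mm; the gap spans x -55 to +55 mm, so the bin has 5 mm each side. No walls between posts and stop, only yellow lines on the table.
- stop (a point): Middle of the white stop bar's near face at its foot, 165 mm to +y of the bay's origin, axes as the bay's. The bar is fixed, 40 mm high, 150 mm long. A bin fully home has its centre 65 mm short of it (bay y = 100 mm, x = 0), its tail 15 mm beyond the posts.
- confirm_top (a point): Centre of the top of the green push button (32 mm across, black housing) fixed beside the bay, about 118 mm to +x and 90 mm to +y of the bay's origin; pressed straight down.
- confirm (a joint): Travel of the green button, m: 0 released, 0.006 fully down; a spring returns it, fully down takes 5 N.
- yellow_bin: Bystander, loose, to be left alone: yellow open parts bin, 100 x 130 x 60 high (mm). Origin at the underside.
- carton: Bystander, loose, to be left alone: closed brown carton, 120 x 90 x 60 high (mm). Origin at the underside.
- jar: Bystander, loose, to be left alone: amber jar with a white lid, 52 across, 70 high (mm). Origin at the underside.
- tape: Bystander, loose, to be left alone: roll of orange tape lying flat, 96 across, 45 high (mm). Origin at the underside.
- screwdriver: Bystander, loose, to be left alone: red-handled screwdriver lying flat, about 200 long (mm). Origin at the underside.
- wrench: Bystander, loose, to be left alone: small steel wrench lying flat, 160 long (mm). Origin at the underside.
- scanner: Bystander, loose, to be left alone: grey hand-held code scanner lying flat, 130 x 52 x 34 high (mm). Origin at the underside.
There are look-alikes about, which are no part of the job. Of the things that look like the bin, the larger one is meant.

How it is judged:
By the outcome, as a careful person would: the job done as asked, in the order asked, and still so for the second after the job is handed in, with the robot touching nothing.
It also fails if it takes over 67 s, if anything falls off the work surface, if the arm or the gripper's body presses on something with over 40 N, if the wrist force passes 120 N, or if a joint passes its speed limit or range.

## Working session

There is one attempt and no reset: what is moved stays moved. The work goes in short steps, Python scripts to look and compute and a tool call to move; the robot and the scene stay as the last step left them, time stands still between calls to the robot, and variables do not carry over. Pictures are saved under pics/ and viewed, and the job is handed in when it is done.

Besides the shell and the picture viewer there is one more tool, called after "Request:" by a JSON object that holds its "api" and its "payload", one argument or row to a line. apply_moves: Moves the arm, as the interface text tells. Its arguments: {"type":"object","properties":{"targets":{"type":"array"},"newtons":{"type":"number"}},"required":["targets"]}

```bash
ls; mkdir -p pics
python3 - <<'E'
from workcell import bot, cams, job
import cv2, numpy as np
print(bot.read_state())
for n in ("scene","top"):
    c=cams.read_camera(n)
    cv2.imwrite(f"pics/{n}0.png",c["color"][:,:,::-1])
    np.savez(f"{n}0.npz",**c)
    print(n,{k:c[k] for k in c if k not in("color","range_z")})
E
```

```text
pics
{'time': 0.0, 'q': array([ 1.10610119e+00,  2.64753461e-01,  1.60541957e+00,  1.95898162e-06,
        1.27370770e+00, -3.69006658e-02]), 'joint_vel': array([-0.00092486, -0.0025398 ,  0.00120665, -0.00206919, -0.00036493,
        0.00035833]), 'joint_torque': array([-1.03250924e-03, -5.15089095e+01, -3.67327666e+01, -2.37095774e-04,
        1.26278854e-02, -4.39969222e-05]), 'tool_pos': array([0.27969589, 0.61349307, 0.22993723]), 'tcp_rot': array([-0.66674518, -3.06944037,  0.0034803 ]), 'wrist_force': array([ 0.52454607, -1.15908707, -0.7693356 ]), 'torque': array([ 0.02082114,  0.01416577, -0.0221978 ]), 'width': 1.00078475306556}
scene {'fx': 376.41768557388576, 'fy': 376.41768557388576, 'cx': 321.20242214530555, 'cy': 208.17681905472173, 'dist_coeffs': array([-0.03950557,  0.        ,  0.        ,  0.        ,  0.        ]), 'eye': array([ 0.98896342, -0.59962112,  0.82575908]), 'rotation': array([-2.26122482, -0.81849003,  0.33015482])}
top {'fx': 513.4263987040069, 'fy': 513.4263987040069, 'cx': 321.7882300600911, 'cy': 191.00665201722197, 'dist_coeffs': array([-0.15801865,  0.        ,  0.        ,  0.        ,  0.        ]), 'eye': array([ 0.25020988, -0.05118891,  1.79421389]), 'rotation': array([-2.11001189,  2.15724566, -0.15733096])}
```

View pics/scene0.png

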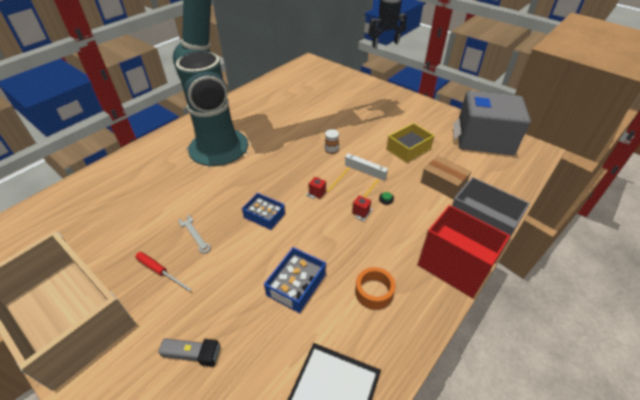

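View pics/top0.png

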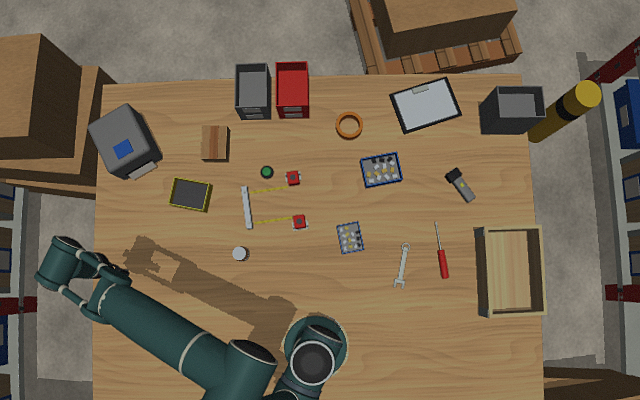

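The larger blue bin is at about (381,169) in the top view and the smaller look-alike at (350,238). The posts are at (293,178) and (299,221), the stop at (248,207) and the button at (267,172).

```bash
cat > h.py <<'E'
import cv2, numpy as np
from scipy.spatial.transform import Rotation as R
def rays(c,uv):
    K=np.array([[c["fx"],0,c["cx"]],[0,c["fy"],c["cy"]],[0,0,1.]])
    p=cv2.undistortPoints(np.array(uv,float).reshape(-1,1,2),K,c["dist_coeffs"]).reshape(-1,2)
    d=np.c_[p,np.ones(len(p))]
    return d@R.from_rotvec(c["rotation"]).as_matrix().T
def onplane(c,uv,z):
    d=rays(c,uv); t=(z-c["eye"][2])/d[:,2]
    return c["eye"]+d*t[:,None]
def cloud(c):
    z=c["range_z"]; v,u=np.mgrid[:z.shape[0],:z.shape[1]]
    d=rays(c,np.c_[u.ravel(),v.ravel()].astype(float))
    return (c["eye"]+d*z.ravel()[:,None]).reshape(z.shape+(3,))
def mask(c,name):
    h=cv2.cvtColor(c["color"],cv2.COLOR_RGB2HSV); H,S,V=h[...,0],h[...,1],h[...,2]
    if name=="blue": return ((H>100)&(H<130)&(S>110)).astype(np.uint8)
    if name=="red": return (((H<6)|(H>174))&(S>170)&(V>60)).astype(np.uint8)
    if name=="green": return ((H>55)&(H<85)&(S>100)).astype(np.uint8)
    if name=="white": return ((S<40)&(V>150)).astype(np.uint8)
def blobs(m,amin=20):
    cs,_=cv2.findContours(m,cv2.RETR_EXTERNAL,cv2.CHAIN_APPROX_NONE)
    return [k for k in cs if cv2.contourArea(k)>=amin]
E
python3 - <<'E'
from h import *
for n in ("top","scene"):
    c=dict(np.load(f"{n}0.npz")); P=cloud(c)
    print(n)
    for name,z in (("blue",.055),("red",.05),("green",.03),("white",.04)):
        m=mask(c,name)
        for k in blobs(m):
            k=k.reshape(-1,2); w=onplane(c,k,z)
            if not(0.1<w[:,0].mean()<1 and -.5<w[:,1].mean()<.6):continue
            (cx,cy),(a,b),ang=cv2.minAreaRect((w[:,:2]*1000).astype(np.float32))
            mm=np.zeros_like(m);cv2.drawContours(mm,[k.reshape(-1,1,2)],-1,1,-1)
            zz=P[mm>0][:,2]
            print(name,k.mean(0).round(),"c",round(cx,1),round(cy,1),"size",round(a,1),round(b,1),"ang",round(ang,1),"z",np.percentile(zz,[10,50,90,98]).round(3))
E
```

```text
top
blue [381. 169.] c 599.4 -240.7 size 103.4 132.1 ang 10.1 z [0.022 0.031 0.052 0.059]
red [443. 264.] c 269.8 -439.7 size 95.5 23.2 ang 7.7 z [0.016 0.022 0.028 0.032]
red [299. 221.] c 426.5 45.4 size 44.2 37.7 ang 7.2 z [0.044 0.05  0.056 0.06 ]
red [292. 177.] c 579.9 65.4 size 43.5 37.0 ang 8.7 z [0.044 0.05  0.055 0.058]
red [282. 112.] c 816.1 97.2 size 42.9 29.7 ang 88.3 z [0.041 0.079 0.113 0.122]
red [304. 112.] c 814.0 24.3 size 24.8 37.1 ang 89.1 z [0.024 0.09  0.118 0.493]
red [292.  84.] c 923.3 64.2 size 115.3 169.8 ang 89.9 z [0.069 0.077 0.142 0.149]
green [266. 171.] c 608.0 160.2 size 28.3 29.0 ang 89.8 z [0.013 0.02  0.027 0.028]
white [402. 267.] c 269.5 -298.1 size 29.1 125.5 ang 81.0 z [0.002 0.008 0.013 0.015]
white [239. 253.] c 322.4 255.3 size 45.0 41.0 ang 89.1 z [0.065 0.07  0.075 0.077]
white [246. 207.] c 481.9 230.1 size 144.6 15.4 ang 7.4 z [0.035 0.041 0.047 0.051]
white [425. 104.] c 838.8 -413.4 size 136.1 193.0 ang 17.2 z [0.006 0.012 0.018 0.022]
scene
blue [294. 279.] c 616.6 -251.9 size 109.4 144.2 ang 10.1 z [0.025 0.033 0.052 0.057]
blue [
[... 890 characters left out ...]
.026 0.033 0.036 0.037]
white [176. 281.] c 390.6 -440.7 size 89.3 3.9 ang 6.8 z [0.014 0.016 0.018 0.019]
white [303. 275.] c 617.9 -227.1 size 14.9 20.8 ang 41.4 z [0.027 0.033 0.035 0.037]
white [290. 268.] c 580.7 -234.8 size 15.3 21.1 ang 39.8 z [0.027 0.034 0.036 0.037]
white [294. 260.] c 570.3 -208.7 size 15.6 19.9 ang 19.8 z [0.027 0.034 0.036 0.038]
white [195. 235.] c 302.5 -318.6 size 33.3 145.7 ang 77.3 z [0.005 0.007 0.009 0.01 ]
white [366. 163.] c 487.0 228.5 size 148.5 22.1 ang 7.7 z [0.038 0.04  0.042 0.044]
white [331. 133.] c 298.7 286.2 size 42.9 49.2 ang 39.3 z [0.067 0.07  0.072 0.194]
white [456. 129.] c 628.8 600.7 size 17.7 100.2 ang 25.9 z [0.027 0.034 0.042 0.045]
```

```bash
cat >> h.py <<'E'
O=np.array([.5032,.0554,0]); PHI=np.radians(7.43)
B=R.from_euler('z',PHI).as_matrix()  # cols bay axes
def tobay(p): return (np.asarray(p)-O)@B
def plan(target, yaw_deg, s):
    """target bay xyz; yaw_deg: bay angle of tool y axis (mod 180). tool down"""
    M=R.from_rotvec(s["tcp_rot"]).as_matrix(); Mb=B.T@M
    print("t",round(s["time"],2),"tcp bay mm",(tobay(s["tool_pos"])*1000).round(1),"toolx",Mb[:,0].round(3),"tooly",Mb[:,1].round(3),"tilt",np.degrees(np.arccos(-Mb[2,2])).round(2),"F",(s["wrist_force"]@B).round(1),"w",round(s["width"],2))
    y=np.radians(yaw_deg); ty=np.array([np.cos(y),np.sin(y),0])
    if ty@Mb[:,1]<0: ty=-ty
    tz=np.array([0,0,-1.]); T=np.c_[np.cross(ty,tz),ty,tz]
    rv=R.from_matrix(Mb.T@T).as_rotvec(degrees=True)/6
    d=(np.array(target)/1000-tobay(s["tool_pos"]))
    print("turn units",rv.round(2)," shift units now-frame",(d@Mb/.03).round(2)," shift in target-frame",(d@T/.03).round(2))
E
python3 - <<'E'
from h import *
from workcell import bot
s=bot.read_state(); print(s["q"].round(2))
plan([150,-306,150],90,s); plan([0,-400,150],0,s)
for n in ("top",):
    c=dict(np.load(f"{n}0.npz"))
    for k in blobs(mask(c,"blue")):
        b=cv2.boxPoints(cv2.minAreaRect((tobay(onplane(c,k.reshape(-1,2),.055))[:,:2]*1000).astype(np.float32)));print(b.round(1))
    for nm,z in (("green",.027),("white",.04)):
      for k in blobs(mask(c,nm)):
        print(nm,cv2.minAreaRect((tobay(onplane(c,k.reshape(-1,2),z))[:,:2]*1000).astype(np.float32)))
c=dict(np.load("top0.npz")); cv2.imwrite("pics/crop.png",cv2.resize(c["color"][130:260,220:420,::-1],None,fx=4,fy=4))
E
```

```text
[ 1.11  0.26  1.61  0.    1.27 -0.04]
t 0.1 tcp bay mm [-149.4  582.4  230.1] toolx [-0.849  0.529  0.   ] tooly [ 0.529  0.849 -0.002] tilt 0.12 F [-0.2 -1.   0. ] w 1.0
turn units [-0.02 -0.01 -5.32]  shift units now-frame [-24.14 -19.84   2.71]  shift in target-frame [ -9.98 -29.61   2.67]
t 0.1 tcp bay mm [-149.4  582.4  230.1] toolx [-0.849  0.529  0.   ] tooly [ 0.529  0.849 -0.002] tilt 0.12 F [-0.2 -1.   0. ] w 1.0
turn units [-0.02  0.01  9.68]  shift units now-frame [-21.55 -25.15   2.72]  shift in target-frame [-32.75   4.98   2.67]
[[-440.9 1124. ]
 [-262.3 1099.3]
 [-258.1 1130.2]
 [-436.6 1154.9]]
[[ -461.3 -1168.5]
 [ -376.4 -1187. ]
 [ -367.6 -1146.4]
 [ -452.5 -1127.9]]
[[-109.1 1068.6]
 [ -21.8 1058.8]
 [ -16.4 1106.7]
 [-103.7 1116.6]]
[[ 157.1 1034.7]
 [ 202.2 1032.4]
 [ 205.2 1093.4]
 [ 160.1 1095.7]]
[[ -202.8 -1242.6]
 [  -98.2 -1256. ]
 [  -88.7 -1181.3]
 [ -193.3 -1168. ]]
[[   2.3 -242.5]
 [   8.5 -374.5]
 [ 111.9 -369.6]
 [ 105.6 -237.6]]
[[238.5 611.6]
 [261.6 552.3]
 [311.4 571.7]
 [288.2 631. ]]
[[  -18.1 -1277.8]
 [  256.8 -1361.4]
 [  288.4 -1257.5]
 [   13.5 -1173.9]]
green ((118.11528015136719, 90.67218780517578), (28.326414108276367, 29.01551628112793), 82.33949279785156)
white ((-553.66650390625, 27.04273223876953), (140.62705993652344, 143.57608032226562), 81.51216888427734)
white ((-470.56024169921875, 454.9345703125), (13.838743209838867, 106.27403259277344), 59.43009567260742)
white ((-277.41473388671875, -320.3301696777344), (29.057538986206055, 125.50786590576172), 73.57232666015625)
white ((-153.46481323242188, 221.56642150878906), (45.029701232910156, 41.0227165222168), 81.65754699707031)
white ((1.5130386352539062, 175.98887634277344), (15.415794372558594, 144.6105194091797), 89.9767074584961)
white ((272.13555908203125, -508.28179931640625), (136.08596801757812, 193.03024291992188), 9.806198120117188)
```

View pics/crop.png

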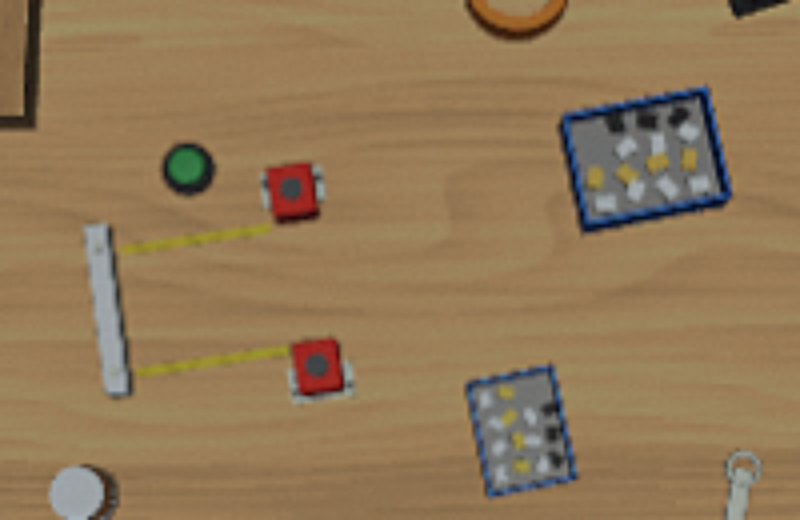

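Request:
{"api": "apply_moves", "payload": {
  "targets": [
    {"dx":-0.7,"dy":-0.7,"wz":-1},
    {"dx":-0.7,"dy":-0.8,"wz":-1},
    {"dx":-0.6,"dy":-0.9,"wz":-1},
    {"dx":-0.5,"dy":-1,"wz":-1},
    {"dx":-0.4,"dy":-1,"wz":-1}
  ]
}}

```text
invalid input at $.targets[0]: expected keys dx, dy, dz, wx, wy, wz, jaw
```

Request:
{"api": "apply_moves", "payload": {
  "targets": [
    {"dx":-0.3,"dy":-1,"wz":-0.32},
    {"dx":-0.3,"dy":-1},
    {"dx":-0.3,"dy":-1},
    {"dx":-0.3,"dy":-1},
    {"dx":-0.3,"dy":-1}
  ]
}}

```text
invalid input at $.targets[0]: expected keys dx, dy, dz, wx, wy, wz, jaw
```

Request:
{"api": "apply_moves", "payload": {
  "targets": [
    {"dx":-0.3,"dy":-1},
    {"dx":-0.3,"dy":-1},
    {"dx":-0.3,"dy":-1},
    {"dx":-0.3,"dy":-1},
    {"dx":-0.3,"dy":-1}
  ]
}}

```text
invalid input at $.targets[0]: expected keys dx, dy, dz, wx, wy, wz, jaw
```

Request:
{"api": "apply_moves", "payload": {
  "targets": [
    {"dx":-0.3,"dy":-1},
    {"dx":-0.3,"dy":-1},
    {"dx":-0.3,"dy":-1},
    {"dx":-0.3,"dy":-1},
    {"dx":-0.3,"dy":-1}
  ]
}}

```text
invalid input at $.targets[0]: expected keys dx, dy, dz, wx, wy, wz, jaw
```

Run:
```python
from h import *
from workcell import bot
s=bot.read_state(); print(s["q"].round(2))
plan([145,-306,100],90,s)
```

```text
[ 1.11  0.26  1.61  0.    1.27 -0.04]
t 0.1 tcp bay mm [-149.4  582.4  230.1] toolx [-0.849  0.529  0.   ] tooly [ 0.529  0.849 -0.002] tilt 0.12 F [-0.2 -1.   0. ] w 1.0
turn units [-0.02 -0.01 -5.32]  shift units now-frame [-23.99 -19.93   4.37]  shift in target-frame [ -9.81 -29.61   4.34]
```

All keys are needed in each row.

Request:
{"api": "apply_moves", "payload": {
  "targets": [
    {"dx":-0.7,"dy":-0.7,"dz":0,"wx":0,"wy":0,"wz":-1,"jaw":1},
    {"dx":-0.7,"dy":-0.8,"dz":0,"wx":0,"wy":0,"wz":-1,"jaw":1},
    {"dx":-0.6,"dy":-0.9,"dz":0,"wx":0,"wy":0,"wz":-1,"jaw":1},
    {"dx":-0.5,"dy":-1,"dz":0,"wx":0,"wy":0,"wz":-1,"jaw":1},
    {"dx":-0.4,"dy":-1,"dz":0,"wx":0,"wy":0,"wz":-1,"jaw":1}
  ]
}}

```text
time: 0.6
tool_pos: [0.3377, 0.4635, 0.2306]
tcp_rot: [0.158, -3.137, 0.001]
wrist_force: [0.2, 0.3, 0.9]
width: 0.996
```

Request:
{"api": "apply_moves", "payload": {
  "targets": [
    {"dx":-0.3,"dy":-1,"dz":0,"wx":0,"wy":0,"wz":-0.3,"jaw":1},
    {"dx":-0.3,"dy":-1,"dz":0,"wx":0,"wy":0,"wz":0,"jaw":1},
    {"dx":-0.3,"dy":-1,"dz":0,"wx":0,"wy":0,"wz":0,"jaw":1},
    {"dx":-0.3,"dy":-1,"dz":0,"wx":0,"wy":0,"wz":0,"jaw":1},
    {"dx":-0.3,"dy":-1,"dz":0,"wx":0,"wy":0,"wz":0,"jaw":1}
  ]
}}

```text
time: 1.1
tool_pos: [0.4005, 0.3202, 0.2308]
tcp_rot: [0.2, -3.135, 0.001]
wrist_force: [-0.2, -0.0, 0.5]
width: 1.0
```

Request:
{"api": "apply_moves", "payload": {
  "targets": [
    {"dx":-0.3,"dy":-1,"dz":0,"wx":0,"wy":0,"wz":0,"jaw":1},
    {"dx":-0.3,"dy":-1,"dz":0,"wx":0,"wy":0,"wz":0,"jaw":1},
    {"dx":-0.3,"dy":-1,"dz":0,"wx":0,"wy":0,"wz":0,"jaw":1},
    {"dx":-0.3,"dy":-1,"dz":0,"wx":0,"wy":0,"wz":0,"jaw":1},
    {"dx":-0.3,"dy":-1,"dz":0,"wx":0,"wy":0,"wz":0,"jaw":1}
  ]
}}

```text
time: 1.6
tool_pos: [0.4641, 0.1772, 0.2309]
tcp_rot: [0.2, -3.135, 0.0]
wrist_force: [1.5, 0.1, -0.2]
width: 1.003
```

Request:
{"api": "apply_moves", "payload": {
  "targets": [
    {"dx":-0.3,"dy":-1,"dz":0,"wx":0,"wy":0,"wz":0,"jaw":1},
    {"dx":-0.3,"dy":-1,"dz":0,"wx":0,"wy":0,"wz":0,"jaw":1},
    {"dx":-0.3,"dy":-1,"dz":0,"wx":0,"wy":0,"wz":0,"jaw":1},
    {"dx":-0.3,"dy":-1,"dz":0,"wx":0,"wy":0,"wz":0,"jaw":1},
    {"dx":-0.3,"dy":-1,"dz":0,"wx":0,"wy":0,"wz":0,"jaw":1}
  ]
}}

```text
time: 2.1
tool_pos: [0.5278, 0.0342, 0.2308]
tcp_rot: [0.199, -3.135, -0.0]
wrist_force: [0.4, 0.9, 0.7]
width: 0.998
```

Run:
```python
from h import *
from workcell import bot
s=bot.read_state(); print(s["q"].round(2))
plan([145,-306,100],90,s)
```

```text
[ 0.02 -0.01  1.91  0.    1.24 -1.68]
t 2.1 tcp bay mm [ 21.6 -24.2 230.8] toolx [-1.     0.003  0.001] tooly [0.003 1.    0.   ] tilt 0.04 F [0.5 0.9 0.7] w 1.0
turn units [ 0.   -0.01 -0.02]  shift units now-frame [-4.14 -9.38  4.36]  shift in target-frame [-4.11 -9.39  4.36]
```

Request:
{"api": "apply_moves", "payload": {
  "targets": [
    {"dx":-0.45,"dy":-1,"dz":0.1,"wx":0,"wy":0,"wz":0,"jaw":1},
    {"dx":-0.45,"dy":-1,"dz":0.3,"wx":0,"wy":0,"wz":0,"jaw":1},
    {"dx":-0.45,"dy":-1,"dz":0.3,"wx":0,"wy":0,"wz":0,"jaw":1},
    {"dx":-0.45,"dy":-1,"dz":0.4,"wx":0,"wy":0,"wz":0,"jaw":1},
    {"dx":-0.45,"dy":-1,"dz":0.4,"wx":0,"wy":0,"wz":0,"jaw":1}
  ]
}}

```text
time: 2.6
tool_pos: [0.614, -0.106, 0.1854]
tcp_rot: [0.199, -3.135, -0.0]
wrist_force: [0.9, 0.2, -0.6]
width: 1.005
```

Request:
{"api": "apply_moves", "payload": {
  "targets": [
    {"dx":-0.4,"dy":-1,"dz":0.5,"wx":0,"wy":0,"wz":0,"jaw":1},
    {"dx":-0.4,"dy":-1,"dz":0.6,"wx":0,"wy":0,"wz":0,"jaw":1},
    {"dx":-0.4,"dy":-1,"dz":0.6,"wx":0,"wy":0,"wz":0,"jaw":1},
    {"dx":-0.4,"dy":-1,"dz":0.6,"wx":0,"wy":0,"wz":0,"jaw":1},
    {"dx":-0.3,"dy":-0.4,"dz":0.6,"wx":0,"wy":0,"wz":0,"jaw":1}
  ]
}}

```text
time: 3.1
tool_pos: [0.6875, -0.2313, 0.0978]
tcp_rot: [0.197, -3.135, 0.001]
wrist_force: [0.3, 0.4, -0.5]
width: 1.002
```

```bash
cat > look.py <<'E'
import sys
from h import *
from workcell import bot,cams
for n in sys.argv[2:]:
    c=cams.read_camera(n)
    cv2.imwrite(f"pics/{n}{sys.argv[1]}.png",c["color"][:,:,::-1])
    for k in blobs(mask(c,"blue"),100):
        r=cv2.minAreaRect((tobay(onplane(c,k.reshape(-1,2),.055))[:,:2]*1000).astype(np.float32))
        if abs(r[0][0])<200 and -500<r[0][1]<200: print(n,"bin",np.round(r[0],1),np.round(r[1],1),round(r[2],1))
plan([0,0,100],90,bot.read_state())
E
python3 look.py 1 top scene
```

```text
scene bin [  72.5 -318.8] [109.3 145.6] 2.9
scene bin [-132.3 -184.4] [110.8  92.4] 2.6
t 3.2 tcp bay mm [ 143.7 -306.1   94.6] toolx [-1.     0.004  0.006] tooly [0.004 1.    0.003] tilt 0.36 F [-0.5 -0.3  0.4] w 1.0
turn units [ 0.03 -0.05 -0.04]  shift units now-frame [ 4.84 10.18 -0.12]  shift in target-frame [ 4.79 10.2  -0.18]
```

View pics/scene1.png

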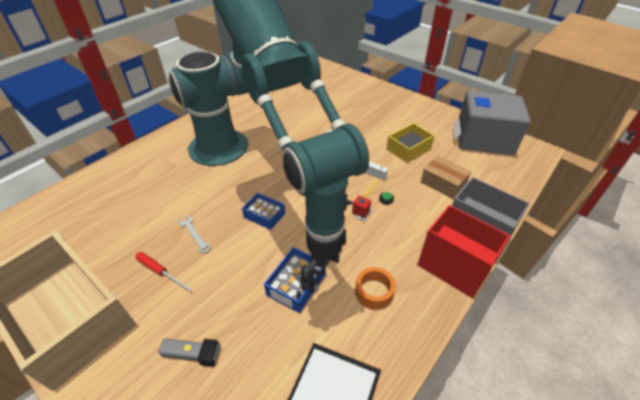

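Request:
{"api": "apply_moves", "payload": {
  "targets": [
    {"dx":0,"dy":0,"dz":0.7,"wx":0,"wy":0,"wz":0,"jaw":1},
    {"dx":0,"dy":0,"dz":0.7,"wx":0,"wy":0,"wz":0,"jaw":1},
    {"dx":0,"dy":0,"dz":0.7,"wx":0,"wy":0,"wz":0,"jaw":1},
    {"dx":0,"dy":0,"dz":0.5,"wx":0,"wy":0,"wz":0,"jaw":1},
    {"dx":0,"dy":0,"dz":0,"wx":0,"wy":0,"wz":0,"jaw":1}
  ]
}}

```text
time: 3.7
tool_pos: [0.6846, -0.227, 0.0185]
tcp_rot: [0.2, -3.13, -0.004]
wrist_force: [-0.2, -0.5, 0.1]
width: 1.005
```

Request:
{"api": "apply_moves", "payload": {
  "targets": [
    {"dx":0.3,"dy":0,"dz":0,"wx":0,"wy":0,"wz":0,"jaw":1},
    {"dx":0.3,"dy":0,"dz":0,"wx":0,"wy":0,"wz":0,"jaw":1},
    {"dx":0.2,"dy":0,"dz":0,"wx":0,"wy":0,"wz":0,"jaw":1},
    {"dx":0.2,"dy":0,"dz":0,"wx":0,"wy":0,"wz":0,"jaw":1},
    {"dx":0.2,"dy":0,"dz":0,"wx":0,"wy":0,"wz":0,"jaw":1}
  ]
}}

```text
time: 4.2
tool_pos: [0.6524, -0.2336, 0.0229]
tcp_rot: [-0.199, 3.132, -0.002]
wrist_force: [3.3, 0.7, 1.5]
width: 0.999
```

```bash
python3 look.py 2 scene
```

```text
scene bin [  36.1 -337.9] [ 86.  175.9] 39.8
scene bin [-132.1 -183.9] [111.1  94. ] 2.5
t 4.25 tcp bay mm [ 109.5 -305.8   22.7] toolx [-1.     0.003 -0.002] tooly [ 0.003  1.    -0.001] tilt 0.13 F [ 1.9 -0.2  1.9] w 1.0
turn units [-0.01  0.02 -0.03]  shift units now-frame [ 3.67 10.18 -2.6 ]  shift in target-frame [ 3.65 10.19 -2.58]
```

Request:
{"api": "apply_moves", "payload": {
  "targets": [
    {"dx":0.25,"dy":0,"dz":0.05,"wx":0,"wy":0,"wz":0,"jaw":1},
    {"dx":0.25,"dy":0,"dz":0.05,"wx":0,"wy":0,"wz":0,"jaw":1},
    {"dx":0.25,"dy":0,"dz":0.05,"wx":0,"wy":0,"wz":0,"jaw":1},
    {"dx":0.25,"dy":0,"dz":0,"wx":0,"wy":0,"wz":0,"jaw":1},
    {"dx":0.2,"dy":0,"dz":0,"wx":0,"wy":0,"wz":0,"jaw":1}
  ]
}}

```text
time: 4.75
tool_pos: [0.6149, -0.2377, 0.0167]
tcp_rot: [0.2, -3.135, -0.0]
wrist_force: [3.8, -0.1, 3.7]
width: 1.002
```

Request:
{"api": "apply_moves", "payload": {
  "targets": [
    {"dx":0.15,"dy":0,"dz":0,"wx":0,"wy":0,"wz":0,"jaw":1},
    {"dx":0.1,"dy":0,"dz":0,"wx":0,"wy":0,"wz":0,"jaw":1},
    {"dx":0.1,"dy":0,"dz":0,"wx":0,"wy":0,"wz":0,"jaw":1},
    {"dx":0,"dy":0,"dz":0,"wx":0,"wy":0,"wz":0,"jaw":1}
  ]
}}

```text
time: 5.15
tool_pos: [0.6043, -0.2389, 0.0164]
tcp_rot: [0.2, -3.134, -0.001]
wrist_force: [1.9, 0.4, 1.9]
width: 1.002
```

```bash
python3 look.py 3 top scene;python3 - <<'E'
import cv2
a=cv2.imread("pics/scene3.png")[180:340,200:420];b=cv2.imread("pics/top3.png")[120:280,220:440]
import numpy as np
cv2.imwrite("pics/z3.png",cv2.resize(np.hstack([a,b]),(800,291)))
E
```

```text
scene bin [ -10.6 -340.9] [ 82.5 173.9] 43.2
scene bin [-138.1 -205.3] [ 63.6 132.6] 68.2
t 5.25 tcp bay mm [  62.2 -304.8   16.2] toolx [-1.     0.002  0.002] tooly [0.002 1.    0.001] tilt 0.11 F [ 1.2 -0.6  1.9] w 1.0
turn units [ 0.01 -0.02 -0.02]  shift units now-frame [ 2.1  10.16 -2.78]  shift in target-frame [ 2.07 10.16 -2.79]
```

View pics/z3.png

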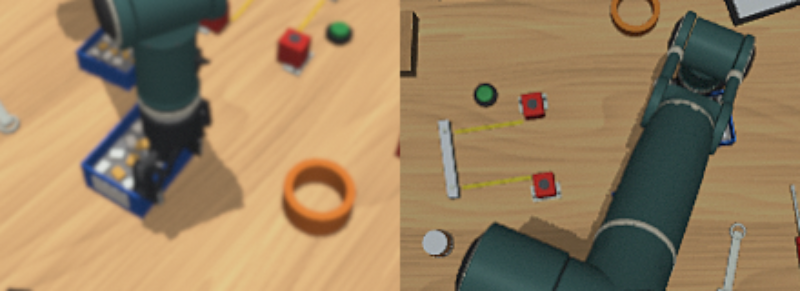

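Request:
{"api": "apply_moves", "payload": {
  "targets": [
    {"dx":-0.4,"dy":0,"dz":0,"wx":0,"wy":0,"wz":0,"jaw":1},
    {"dx":-0.4,"dy":0,"dz":-0.3,"wx":0,"wy":0,"wz":0,"jaw":1},
    {"dx":0,"dy":0,"dz":-0.9,"wx":0,"wy":0,"wz":0,"jaw":1},
    {"dx":0,"dy":0,"dz":-1,"wx":0,"wy":0,"wz":0,"jaw":1},
    {"dx":0,"dy":-0.5,"dz":-0.9,"wx":0,"wy":0,"wz":0,"jaw":1}
  ]
}}

```text
time: 5.75
tool_pos: [0.6315, -0.249, 0.1108]
tcp_rot: [0.203, -3.134, -0.002]
wrist_force: [0.6, -0.5, 0.1]
width: 1.0
```

Request:
{"api": "apply_moves", "payload": {
  "targets": [
    {"dx":0,"dy":-1,"dz":0,"wx":0,"wy":0,"wz":0,"jaw":0.6},
    {"dx":0.5,"dy":-1,"dz":0,"wx":0,"wy":0,"wz":0,"jaw":0.6},
    {"dx":1,"dy":-1,"dz":0,"wx":0,"wy":0,"wz":0,"jaw":0.6},
    {"dx":1,"dy":-0.2,"dz":0,"wx":0,"wy":0,"wz":0,"jaw":0.6},
    {"dx":0.4,"dy":0,"dz":0,"wx":0,"wy":0,"wz":1,"jaw":0.6}
  ]
}}

```text
time: 6.25
tool_pos: [0.555, -0.3587, 0.1096]
tcp_rot: [0.029, -3.139, -0.001]
wrist_force: [0.6, -0.0, 0.1]
width: 0.6
```

Request:
{"api": "apply_moves", "payload": {
  "targets": [
    {"dx":0,"dy":0,"dz":0,"wx":0,"wy":0,"wz":1,"jaw":0.6},
    {"dx":0,"dy":0,"dz":0,"wx":0,"wy":0,"wz":1,"jaw":0.6},
    {"dx":0,"dy":0,"dz":0,"wx":0,"wy":0,"wz":1,"jaw":0.6},
    {"dx":0,"dy":0,"dz":0,"wx":0,"wy":0,"wz":1,"jaw":0.6},
    {"dx":0,"dy":0,"dz":0,"wx":0,"wy":0,"wz":1,"jaw":0.6}
  ]
}}

```text
time: 6.75
tool_pos: [0.5574, -0.3569, 0.11]
tcp_rot: [-0.785, -3.041, -0.0]
wrist_force: [-0.3, -0.5, 0.8]
width: 0.603
```

Request:
{"api": "apply_moves", "payload": {
  "targets": [
    {"dx":0,"dy":0,"dz":0,"wx":0,"wy":0,"wz":1,"jaw":0.6},
    {"dx":0,"dy":0,"dz":0,"wx":0,"wy":0,"wz":1,"jaw":0.6},
    {"dx":0,"dy":0,"dz":0,"wx":0,"wy":0,"wz":1,"jaw":0.6},
    {"dx":0,"dy":0,"dz":0,"wx":0,"wy":0,"wz":1,"jaw":0.6},
    {"dx":0,"dy":0,"dz":0,"wx":0,"wy":0,"wz":1,"jaw":0.6}
  ]
}}

```text
time: 7.25
tool_pos: [0.5575, -0.3568, 0.11]
tcp_rot: [-1.545, -2.735, -0.0]
wrist_force: [-0.1, -0.5, 0.5]
width: 0.603
```

Request:
{"api": "apply_moves", "payload": {
  "targets": [
    {"dx":0,"dy":0,"dz":0,"wx":0,"wy":0,"wz":1,"jaw":0.6},
    {"dx":0,"dy":0,"dz":0,"wx":0,"wy":0,"wz":1,"jaw":0.6},
    {"dx":0,"dy":0,"dz":0,"wx":0,"wy":0,"wz":1,"jaw":0.6},
    {"dx":0,"dy":0,"dz":0,"wx":0,"wy":0,"wz":1,"jaw":0.6}
  ]
}}

```text
time: 7.65
tool_pos: [0.5575, -0.3569, 0.11]
tcp_rot: [-2.08, -2.354, 0.0]
wrist_force: [-0.2, -0.7, -0.7]
width: 0.6
```

```bash
sed -i 's/plan(\[0,0,100\],90/plan([0,0,100],0/' look.py; python3 look.py 4 top scene;python3 - <<'E'
import cv2
a=cv2.imread("pics/scene4.png")[180:340,200:420];b=cv2.imread("pics/top4.png")[120:280,220:440]
import numpy as np
cv2.imwrite("pics/z4.png",cv2.resize(np.hstack([a,b]),(800,291)))
E
```

```text
scene bin [  13.4 -317. ] [143.9 115.4] 89.5
scene bin [-132.1 -185.4] [110.7  91.4] 2.5
t 7.75 tcp bay mm [   0.5 -415.8  109.9] toolx [0.002 1.    0.   ] tooly [ 1.    -0.002 -0.   ] tilt 0.03 F [ 0.4  0.1 -0.4] w 0.6
turn units [-0.   -0.   -0.02]  shift units now-frame [13.86 -0.05  0.34]  shift in target-frame [13.86 -0.02  0.33]
```

View pics/z4.png

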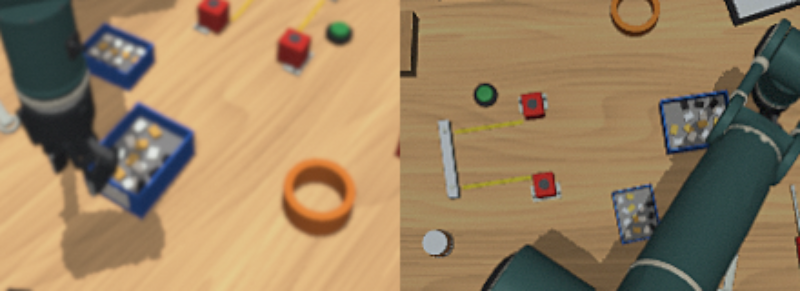

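```bash
cat > front.py <<'E'
import sys
from h import *
# front corners of bin from top picture: blue mask region in bay frame
im=cv2.imread(sys.argv[1])[:,:,::-1]; c=dict(np.load("top0.npz")); c["color"]=np.ascontiguousarray(im)
m=mask(c,"blue"); v,u=np.nonzero(m)
w=tobay(onplane(c,np.c_[u,v],.055))[:,:2]*1000
ok=(abs(w[:,0])<75)&(w[:,1]>-400)&(w[:,1]<180); w=w[ok]
top=w[:,1].max()
# side edges: bins along y (band), outermost x
for side in (1,-1):
    pts=[]
    for y in np.arange(top-130,top-2,4):
        s=w[(w[:,1]>=y)&(w[:,1]<y+4)]
        if len(s):
            pts.append((y+2,(side*s[:,0]).max()*side))
    pts=np.array(pts); med=np.median(pts[:,1]); g=pts[abs(pts[:,1]-med)<5]
    if len(g)>3:
        p=np.polyfit(g[:,0],g[:,1],1); print("side",side,"n",len(g),"y",g[[0,-1],0].round(),"x at front",np.polyval(p,top).round(1),"yaw deg(+ccw)",-np.degrees(p[0]).round(2))
pts=[]
for x in np.arange(-45,45,4):
    s=w[(w[:,0]>=x)&(w[:,0]<x+4)]
    if len(s): pts.append((x+2,s[:,1].max()))
pts=np.array(pts);med=np.median(pts[:,1]);g=pts[abs(pts[:,1]-med)<5];p=np.polyfit(g[:,0],g[:,1],1)
print("front y",p[1].round(1),"yaw",np.degrees(p[0]).round(2),"n",len(g))
E
python3 front.py pics/top4.png
```

```text
side 1 n 32 y [-366. -242.] x at front 45.0 yaw deg(+ccw) 0.43
side -1 n 20 y [-318. -242.] x at front -52.8 yaw deg(+ccw) -0.31
front y -239.9 yaw -0.27 n 23
```

Request:
{"api": "apply_moves", "payload": {
  "targets": [
    {"dx":0,"dy":0,"dz":0.8,"wx":0,"wy":0,"wz":0,"jaw":0.6},
    {"dx":0,"dy":0,"dz":0.9,"wx":0,"wy":0,"wz":0,"jaw":0.6},
    {"dx":0,"dy":0,"dz":0.9,"wx":0,"wy":0,"wz":0,"jaw":0.6},
    {"dx":0,"dy":0,"dz":0.5,"wx":0,"wy":0,"wz":0,"jaw":0.6},
    {"dx":0.2,"dy":0,"dz":0,"wx":0,"wy":0,"wz":0,"jaw":0.6}
  ]
}}

```text
time: 8.25
tool_pos: [0.5544, -0.3501, 0.0139]
tcp_rot: [-2.071, -2.355, 0.001]
wrist_force: [-0.4, 0.1, 0.2]
width: 0.602
```

Request:
{"api": "apply_moves", "payload": {
  "targets": [
    {"dx":0.4,"dy":0,"dz":0,"wx":0,"wy":0,"wz":0,"jaw":0.6},
    {"dx":0.2,"dy":0,"dz":0,"wx":0,"wy":0,"wz":0,"jaw":0.6},
    {"dx":0.2,"dy":0,"dz":0,"wx":0,"wy":0,"wz":0,"jaw":0.6},
    {"dx":0.2,"dy":0,"dz":0,"wx":0,"wy":0,"wz":0,"jaw":0.6},
    {"dx":0.2,"dy":0,"dz":0,"wx":0,"wy":0,"wz":0,"jaw":0.6}
  ]
}}

```text
time: 8.75
tool_pos: [0.5527, -0.3162, 0.0184]
tcp_rot: [2.072, 2.356, -0.0]
wrist_force: [-0.8, -4.7, 2.5]
width: 0.599
```

```bash
python3 look.py 5 top scene;python3 front.py pics/top5.png
```

```text
scene bin [  33.6 -291.2] [ 93.3 178.5] 42.0
scene bin [ -96.6 -179.4] [ 44.8 105.3] 24.9
t 8.85 tcp bay mm [   0.7 -373.9   17.8] toolx [ 0.002  1.    -0.001] tooly [ 1.    -0.002  0.002] tilt 0.11 F [ 0.8 -0.9  0.6] w 0.6
turn units [ 0.02  0.01 -0.02]  shift units now-frame [12.46 -0.04 -2.75]  shift in target-frame [12.46 -0.02 -2.74]
side 1 n 27 y [-338. -234.] x at front 45.2 yaw deg(+ccw) 0.63
side -1 n 17 y [-338. -274.] x at front 42.9 yaw deg(+ccw) 0.21
front y -232.3 yaw -0.45 n 23
```

Request:
{"api": "apply_moves", "payload": {
  "targets": [
    {"dx":0.3,"dy":0.01,"dz":0,"wx":0,"wy":0,"wz":0,"jaw":0.6},
    {"dx":0.4,"dy":0.01,"dz":0,"wx":0,"wy":0,"wz":0,"jaw":0.6},
    {"dx":0.4,"dy":0.01,"dz":0,"wx":0,"wy":0,"wz":0,"jaw":0.6},
    {"dx":0.4,"dy":0.01,"dz":0,"wx":0,"wy":0,"wz":0,"jaw":0.6},
    {"dx":0.4,"dy":0.01,"dz":0,"wx":0,"wy":0,"wz":0,"jaw":0.6}
  ]
}}

```text
time: 9.35
tool_pos: [0.5457, -0.2577, 0.0169]
tcp_rot: [2.075, 2.358, -0.0]
wrist_force: [0.1, -4.6, 2.3]
width: 0.602
```

Request:
{"api": "apply_moves", "payload": {
  "targets": [
    {"dx":0.4,"dy":0.01,"dz":0,"wx":0,"wy":0,"wz":0,"jaw":0.6},
    {"dx":0.4,"dy":0.01,"dz":0,"wx":0,"wy":0,"wz":0,"jaw":0.6},
    {"dx":0.3,"dy":0.01,"dz":0,"wx":0,"wy":0,"wz":0,"jaw":0.6},
    {"dx":0.2,"dy":0.01,"dz":0,"wx":0,"wy":0,"wz":0,"jaw":0.6},
    {"dx":0.1,"dy":0,"dz":0,"wx":0,"wy":0,"wz":0,"jaw":0.6}
  ]
}}

```text
time: 9.85
tool_pos: [0.5412, -0.2159, 0.0165]
tcp_rot: [-2.074, -2.358, 0.0]
wrist_force: [-0.6, -3.8, 1.4]
width: 0.6
```

```bash
python3 look.py 6 top scene;python3 front.py pics/top6.png
python3 - <<'E'
import cv2
a=cv2.imread("pics/scene6.png")[140:300,220:440];b=cv2.imread("pics/top6.png")[120:280,220:440]
import numpy as np
cv2.imwrite("pics/z6.png",cv2.resize(np.hstack([a,b]),(800,291)))
E
```

```text
scene bin [  39.3 -195. ] [ 83.5 182.5] 36.0
scene bin [-161.9 -198. ] [ 52.4 116.3] 43.3
t 9.95 tcp bay mm [   2.3 -273.7   16.2] toolx [0.002 1.    0.002] tooly [ 1.    -0.002 -0.001] tilt 0.12 F [ 0.3  0.9 -0.1] w 0.6
turn units [-0.01 -0.02 -0.02]  shift units now-frame [ 9.13 -0.1  -2.78]  shift in target-frame [ 9.12 -0.08 -2.79]
side 1 n 24 y [-224. -132.] x at front 47.9 yaw deg(+ccw) -0.67
side -1 n 15 y [-224. -168.] x at front 47.0 yaw deg(+ccw) -1.51
front y -133.1 yaw 0.55 n 23
```

View pics/z6.png

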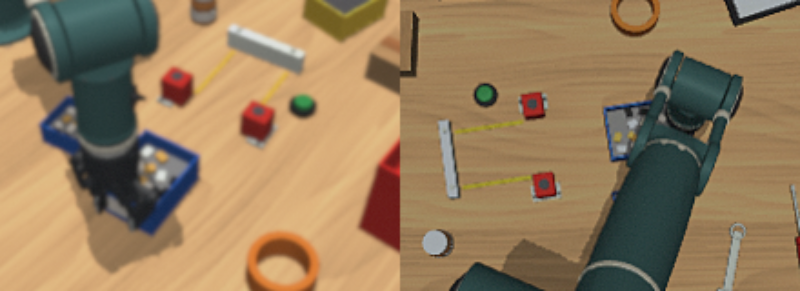

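```bash
cat >> front.py <<'E'
for lo,hi in ((0,10),(10,20),(20,30),(30,45)):
    s=w[(w[:,1]<=top-lo)&(w[:,1]>top-hi)]; print("front band",lo,hi,s[:,0].min().round(1),s[:,0].max().round(1))
E
python3 front.py pics/top6.png; python3 front.py pics/top4.png|tail -4
```

```text
side 1 n 24 y [-224. -132.] x at front 47.9 yaw deg(+ccw) -0.67
side -1 n 15 y [-224. -168.] x at front 47.0 yaw deg(+ccw) -1.51
front y -133.1 yaw 0.55 n 23
front band 0 10 -52.8 48.7
front band 10 20 -51.4 50.1
front band 20 30 -52.5 49.0
front band 30 45 -50.1 48.0
front band 0 10 -52.4 46.3
front band 10 20 -54.0 45.8
front band 20 30 -54.5 46.6
front band 30 45 -54.3 46.1
```

Request:
{"api": "apply_moves", "payload": {
  "targets": [
    {"dx":0.3,"dy":0.01,"dz":0,"wx":0,"wy":0,"wz":0,"jaw":0.6},
    {"dx":0.4,"dy":0.01,"dz":0,"wx":0,"wy":0,"wz":0,"jaw":0.6},
    {"dx":0.4,"dy":0.01,"dz":0,"wx":0,"wy":0,"wz":0,"jaw":0.6},
    {"dx":0.4,"dy":0.01,"dz":0,"wx":0,"wy":0,"wz":0,"jaw":0.6},
    {"dx":0.4,"dy":0.01,"dz":0,"wx":0,"wy":0,"wz":0,"jaw":0.6}
  ]
}}

```text
time: 10.45
tool_pos: [0.5351, -0.1586, 0.0163]
tcp_rot: [-2.075, -2.358, 0.0]
wrist_force: [0.3, -2.2, -1.1]
width: 0.598
```

Request:
{"api": "apply_moves", "payload": {
  "targets": [
    {"dx":0.3,"dy":0.01,"dz":0,"wx":0,"wy":0,"wz":0,"jaw":0.6},
    {"dx":0.2,"dy":0.01,"dz":0,"wx":0,"wy":0,"wz":0,"jaw":0.6},
    {"dx":0.1,"dy":0,"dz":0,"wx":0,"wy":0,"wz":0,"jaw":0.6}
  ]
}}

```text
time: 10.75
tool_pos: [0.534, -0.1414, 0.0168]
tcp_rot: [-2.075, -2.359, 0.0]
wrist_force: [-0.4, -2.6, -1.4]
width: 0.597
```

```bash
python3 look.py 7 top scene;python3 front.py pics/top7.png
python3 - <<'E'
import cv2
a=cv2.imread("pics/scene7.png")[140:300,220:440];b=cv2.imread("pics/top7.png")[140:240,230:370]
import numpy as np
cv2.imwrite("pics/z7.png",cv2.resize(b,(800,571)))
E
```

```text
scene bin [  43.7 -122.3] [ 77.7 186.7] 31.4
scene bin [-132.  -184.6] [111.1  92.6] 2.5
t 10.85 tcp bay mm [   5.2 -199.3   16.8] toolx [0.002 1.    0.   ] tooly [ 1.    -0.002 -0.   ] tilt 0.03 F [ 0.2 -1.5 -0.5] w 0.6
turn units [-0.   -0.   -0.02]  shift units now-frame [ 6.64 -0.19 -2.77]  shift in target-frame [ 6.64 -0.17 -2.77]
side 1 n 20 y [-138.  -62.] x at front 50.5 yaw deg(+ccw) -0.36
side -1 n 12 y [-138.  -94.] x at front 49.0 yaw deg(+ccw) -0.32
front y -59.3 yaw -0.26 n 23
front band 0 10 -49.2 52.8
front band 10 20 -49.7 51.2
front band 20 30 -48.9 50.7
front band 30 45 -46.0 51.6
```

View pics/z7.png

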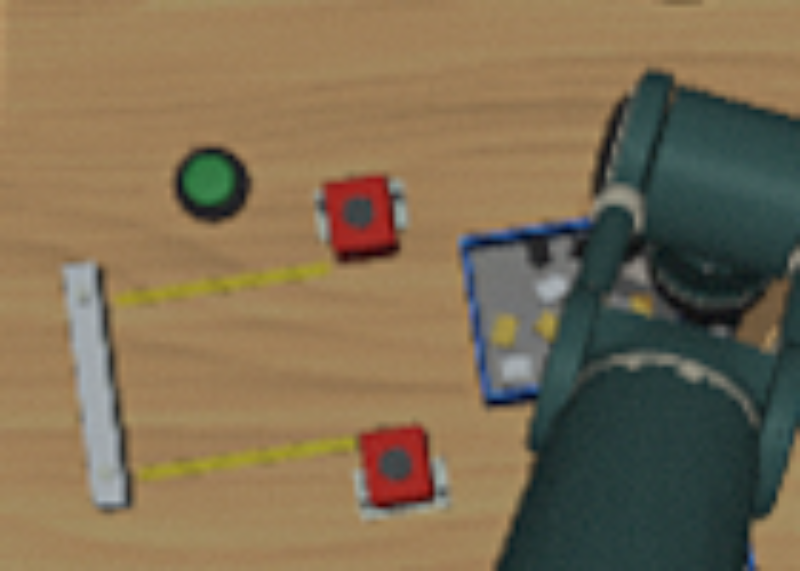

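Request:
{"api": "apply_moves", "payload": {
  "targets": [
    {"dx":0.3,"dy":-0.01,"dz":0,"wx":0,"wy":0,"wz":0,"jaw":0.6},
    {"dx":0.3,"dy":-0.01,"dz":0,"wx":0,"wy":0,"wz":0,"jaw":0.6},
    {"dx":0.3,"dy":-0.01,"dz":0,"wx":0,"wy":0,"wz":0,"jaw":0.6},
    {"dx":0.3,"dy":0,"dz":0,"wx":0,"wy":0,"wz":0,"jaw":0.6},
    {"dx":0.3,"dy":0,"dz":0,"wx":0,"wy":0,"wz":0,"jaw":0.6}
  ]
}}

```text
time: 11.35
tool_pos: [0.5278, -0.0971, 0.0171]
tcp_rot: [2.075, 2.358, 0.0]
wrist_force: [0.1, -3.4, 1.5]
width: 0.601
```

Request:
{"api": "apply_moves", "payload": {
  "targets": [
    {"dx":0.3,"dy":0,"dz":0,"wx":0,"wy":0,"wz":0,"jaw":0.6},
    {"dx":0.3,"dy":0,"dz":0,"wx":0,"wy":0,"wz":0,"jaw":0.6},
    {"dx":0.2,"dy":0,"dz":0,"wx":0,"wy":0,"wz":0,"jaw":0.6},
    {"dx":0.1,"dy":0,"dz":0,"wx":0,"wy":0,"wz":0,"jaw":0.6}
  ]
}}

```text
time: 11.75
tool_pos: [0.5243, -0.0703, 0.017]
tcp_rot: [2.074, 2.359, 0.0]
wrist_force: [0.4, -3.9, 3.4]
width: 0.6
```

```bash
python3 look.py 8 top scene;python3 front.py pics/top8.png
python3 - <<'E'
import cv2
b=cv2.imread("pics/top8.png")[140:240,230:370]
cv2.imwrite("pics/z8.png",cv2.resize(b,(800,571)))
E
```

```text
scene bin [-132.2 -184.4] [110.8  93.1] 2.5
scene bin [ 47.1 -57.3] [ 72.3 181.1] 28.8
t 11.85 tcp bay mm [   4.2 -127.1   16.6] toolx [0.002 1.    0.001] tooly [ 1.    -0.002 -0.001] tilt 0.06 F [ 0.6 -0.7  1. ] w 0.6
turn units [-0.   -0.01 -0.02]  shift units now-frame [ 4.24 -0.15 -2.78]  shift in target-frame [ 4.24 -0.14 -2.78]
side 1 n 16 y [-50.  10.] x at front 53.3 yaw deg(+ccw) -3.21
front y 11.8 yaw -0.74 n 23
front band 0 10 -51.9 54.0
front band 10 20 -50.1 52.4
front band 20 30 -50.6 53.8
front band 30 45 47.7 52.7
```

View pics/z8.png

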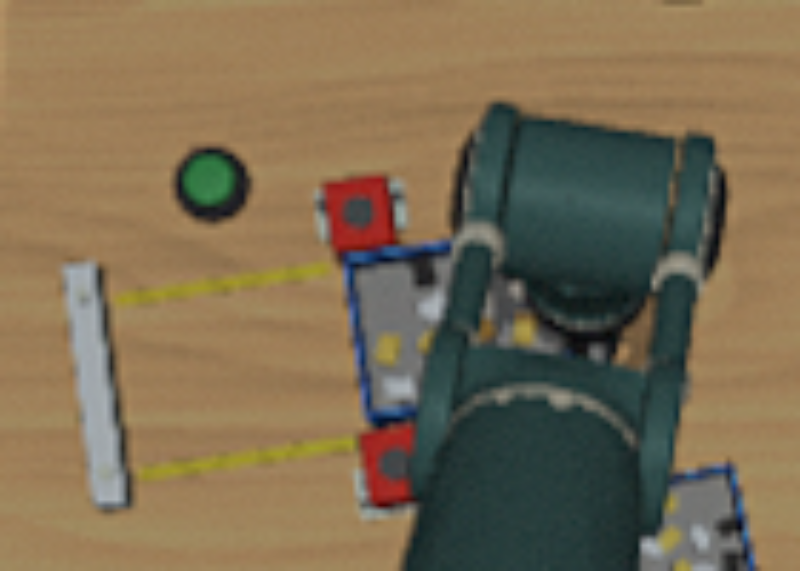

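Request:
{"api": "apply_moves", "payload": {
  "targets": [
    {"dx":0.3,"dy":-0.01,"dz":0,"wx":0,"wy":0,"wz":0,"jaw":0.6},
    {"dx":0.3,"dy":-0.01,"dz":0,"wx":0,"wy":0,"wz":0,"jaw":0.6},
    {"dx":0.3,"dy":-0.01,"dz":0,"wx":0,"wy":0,"wz":0,"jaw":0.6},
    {"dx":0.3,"dy":-0.01,"dz":0,"wx":0,"wy":0,"wz":0,"jaw":0.6},
    {"dx":0.3,"dy":-0.01,"dz":0,"wx":0,"wy":0,"wz":0,"jaw":0.6}
  ]
}}

```text
time: 12.35
tool_pos: [0.5165, -0.0255, 0.0166]
tcp_rot: [-2.075, -2.358, 0.0]
wrist_force: [-0.0, -2.7, 0.7]
width: 0.597
```

Request:
{"api": "apply_moves", "payload": {
  "targets": [
    {"dx":0.3,"dy":-0.01,"dz":0,"wx":0,"wy":0,"wz":0,"jaw":0.6},
    {"dx":0.3,"dy":0,"dz":0,"wx":0,"wy":0,"wz":0,"jaw":0.6},
    {"dx":0.3,"dy":0,"dz":0,"wx":0,"wy":0,"wz":0,"jaw":0.6},
    {"dx":0.3,"dy":0,"dz":0,"wx":0,"wy":0,"wz":0,"jaw":0.6},
    {"dx":0.3,"dy":0,"dz":0,"wx":0,"wy":0,"wz":0,"jaw":0.6}
  ]
}}

```text
time: 12.85
tool_pos: [0.5105, 0.019, 0.0166]
tcp_rot: [-2.075, -2.358, 0.001]
wrist_force: [0.1, -1.3, -1.8]
width: 0.598
```

Request:
{"api": "apply_moves", "payload": {
  "targets": [
    {"dx":0.3,"dy":0,"dz":0,"wx":0,"wy":0,"wz":0,"jaw":0.6},
    {"dx":0.3,"dy":0,"dz":0,"wx":0,"wy":0,"wz":0,"jaw":0.6},
    {"dx":0.3,"dy":0,"dz":0,"wx":0,"wy":0,"wz":0,"jaw":0.6},
    {"dx":0.2,"dy":0,"dz":0,"wx":0,"wy":0,"wz":0,"jaw":0.6},
    {"dx":0.1,"dy":0,"dz":0,"wx":0,"wy":0,"wz":0,"jaw":0.6}
  ]
}}

```text
time: 13.35
tool_pos: [0.5061, 0.0546, 0.0167]
tcp_rot: [-2.075, -2.359, 0.0]
wrist_force: [0.6, -1.6, -1.6]
width: 0.598
```

```bash
python3 look.py 9 top scene;python3 front.py pics/top9.png
python3 - <<'E'
import cv2
b=cv2.imread("pics/top9.png")[140:240,230:370]
cv2.imwrite("pics/z9.png",cv2.resize(b,(800,571)))
E
```

```text
scene bin [-132.3 -185.1] [110.9  91.4] 2.9
scene bin [47.7 67.5] [ 70.6 185.8] 26.2
t 13.45 tcp bay mm [ 3.  -1.3 16.8] toolx [0.002 1.    0.   ] tooly [ 1.    -0.002  0.   ] tilt 0.03 F [-0.5 -1.3  0.6] w 0.6
turn units [ 0.   -0.   -0.02]  shift units now-frame [ 0.04 -0.1  -2.77]  shift in target-frame [ 0.04 -0.1  -2.77]
side 1 n 10 y [ 99. 135.] x at front 47.6 yaw deg(+ccw) 1.2
side -1 n 6 y [115. 135.] x at front -49.4 yaw deg(+ccw) -7.36
front y 137.3 yaw 0.33 n 23
front band 0 10 -50.4 48.8
front band 10 20 -51.9 49.6
front band 20 30 -52.4 49.1
front band 30 45 45.9 56.3
```

View pics/z9.png

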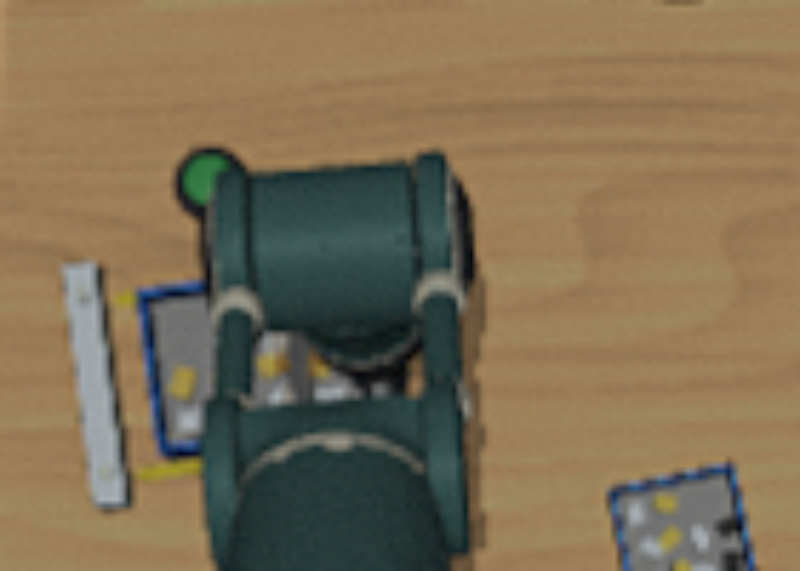

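Request:
{"api": "apply_moves", "payload": {
  "targets": [
    {"dx":0.2,"dy":0.01,"dz":0,"wx":0,"wy":0,"wz":0,"jaw":0.6},
    {"dx":0.2,"dy":0.01,"dz":0,"wx":0,"wy":0,"wz":0,"jaw":0.6},
    {"dx":0.1,"dy":0.01,"dz":0,"wx":0,"wy":0,"wz":0,"jaw":0.6},
    {"dx":0.1,"dy":0,"dz":0,"wx":0,"wy":0,"wz":0,"jaw":0.6},
    {"dx":0.1,"dy":0,"dz":0,"wx":0,"wy":0,"wz":0,"jaw":0.6}
  ]
}}

```text
time: 13.95
tool_pos: [0.5048, 0.0749, 0.0169]
tcp_rot: [2.076, 2.358, 0.0]
wrist_force: [1.0, -2.2, 0.9]
width: 0.604
```

Request:
{"api": "apply_moves", "payload": {
  "targets": [
    {"dx":0.1,"dy":0,"dz":0,"wx":0,"wy":0,"wz":0,"jaw":0.6},
    {"dx":0.05,"dy":0,"dz":0,"wx":0,"wy":0,"wz":0,"jaw":0.6}
  ]
}}

```text
time: 14.15
tool_pos: [0.5043, 0.0792, 0.0169]
tcp_rot: [2.075, 2.358, 0.0]
wrist_force: [1.7, -6.6, -0.3]
width: 0.601
```

```bash
python3 look.py 10 top ;python3 front.py pics/top10.png
```

```text
t 14.2 tcp bay mm [ 4.3 23.5 16.9] toolx [ 0.002  1.    -0.001] tooly [ 1.    -0.002  0.001] tilt 0.06 F [ 0.9 -4.7  0.9] w 0.6
turn units [ 0.01  0.01 -0.02]  shift units now-frame [-0.78 -0.14 -2.77]  shift in target-frame [-0.78 -0.14 -2.77]
side 1 n 8 y [132. 160.] x at front 48.9 yaw deg(+ccw) 0.79
side -1 n 6 y [140. 160.] x at front -50.8 yaw deg(+ccw) 3.79
front y 162.8 yaw -0.55 n 23
front band 0 10 -50.2 52.5
front band 10 20 -51.2 49.9
front band 20 30 -48.8 49.3
front band 30 45 47.2 61.1
```

Force is beginning to rise at the expected position (TCP y 23.5). I'll press a little more to seat the bin.

Request:
{"api": "apply_moves", "payload": {
  "targets": [
    {"dx":0.05,"dy":0,"dz":0,"wx":0,"wy":0,"wz":0,"jaw":0.6},
    {"dx":0.05,"dy":0,"dz":0,"wx":0,"wy":0,"wz":0,"jaw":0.6}
  ]
}}

```text
time: 14.4
tool_pos: [0.5046, 0.0794, 0.017]
tcp_rot: [2.069, 2.358, -0.004]
wrist_force: [4.0, -22.0, 0.1]
width: 0.597
```

Request:
{"api": "apply_moves", "payload": {
  "targets": [
    {"dx":0.02,"dy":0,"dz":0,"wx":0,"wy":0,"wz":0,"jaw":0.6},
    {"dx":0,"dy":0,"dz":0,"wx":0,"wy":0,"wz":0,"jaw":0.6}
  ]
}}

```text
time: 14.6
tool_pos: [0.5047, 0.0794, 0.0171]
tcp_rot: [2.069, 2.357, -0.005]
wrist_force: [3.0, -17.7, 0.2]
width: 0.603
```

Request:
{"api": "apply_moves", "payload": {
  "targets": [
    {"dx":-0.1,"dy":0,"dz":0,"wx":0,"wy":0,"wz":0,"jaw":0.6},
    {"dx":-0.1,"dy":0,"dz":0,"wx":0,"wy":0,"wz":0,"jaw":0.6},
    {"dx":-0.3,"dy":0,"dz":0,"wx":0,"wy":0,"wz":0,"jaw":0.6},
    {"dx":-0.4,"dy":0,"dz":0,"wx":0,"wy":0,"wz":0,"jaw":0.6},
    {"dx":-0.3,"dy":0,"dz":0,"wx":0,"wy":0,"wz":0,"jaw":0.6}
  ]
}}

```text
time: 15.1
tool_pos: [0.5082, 0.0464, 0.0167]
tcp_rot: [-2.076, -2.358, 0.0]
wrist_force: [0.6, 0.4, -0.5]
width: 0.599
```

Request:
{"api": "apply_moves", "payload": {
  "targets": [
    {"dx":0,"dy":0,"dz":-0.6,"wx":0,"wy":0,"wz":0,"jaw":0.5},
    {"dx":0,"dy":0,"dz":-1,"wx":0,"wy":0,"wz":0,"jaw":0.4},
    {"dx":0,"dy":0,"dz":-1,"wx":0,"wy":0,"wz":0,"jaw":0.2},
    {"dx":0,"dy":0,"dz":-0.6,"wx":0,"wy":0,"wz":0,"jaw":0},
    {"dx":0,"dy":0.5,"dz":0,"wx":0,"wy":0,"wz":0,"jaw":0}
  ]
}}

```text
time: 15.6
tool_pos: [0.5244, 0.0485, 0.1161]
tcp_rot: [2.074, 2.355, 0.005]
wrist_force: [0.8, -0.3, -0.8]
width: -0.001
```

Request:
{"api": "apply_moves", "payload": {
  "targets": [
    {"dx":0,"dy":1,"dz":0,"wx":0,"wy":0,"wz":0,"jaw":0},
    {"dx":0,"dy":1,"dz":0,"wx":0,"wy":0,"wz":0,"jaw":0},
    {"dx":0,"dy":1,"dz":0,"wx":0,"wy":0,"wz":0,"jaw":0},
    {"dx":0,"dy":0.3,"dz":0,"wx":0,"wy":0,"wz":0,"jaw":0},
    {"dx":0,"dy":0,"dz":0,"wx":0,"wy":0,"wz":0,"jaw":0}
  ]
}}

```text
time: 16.1
tool_pos: [0.622, 0.0612, 0.1125]
tcp_rot: [-2.076, -2.358, 0.0]
wrist_force: [0.6, -0.6, 0.4]
width: 0.004
```

```bash
sed -i 's/plan(\[0,0,100\],0/plan([118.1,90.7,60],0/' look.py; python3 look.py 11 top scene;python3 front.py pics/top11.png
python3 - <<'E'
import cv2, numpy as np
b=cv2.imread("pics/top11.png")[140:240,230:370];a=cv2.imread("pics/scene11.png")[140:240,300:440]
cv2.imwrite("pics/z11.png",cv2.resize(np.hstack([a,b]),(800,286),interpolation=cv2.INTER_CUBIC))
E
```

```text
scene bin [-132.4 -185.1] [110.7  91.4] 2.9
scene bin [59. 49.] [82.9 37.9] 74.0
t 16.2 tcp bay mm [116.4  -9.3 112.1] toolx [0.003 1.    0.   ] tooly [ 1.    -0.003 -0.002] tilt 0.13 F [ 0.2 -0.3 -0.3] w -0.0
turn units [-0.02 -0.   -0.03]  shift units now-frame [3.33 0.05 1.74]  shift in target-frame [3.33 0.06 1.74]
side 1 n 12 y [116. 160.] x at front 48.8 yaw deg(+ccw) 0.66
side -1 n 11 y [120. 160.] x at front -50.9 yaw deg(+ccw) 2.34
front y 162.8 yaw 0.03 n 23
front band 0 10 -50.2 52.5
front band 10 20 -51.7 49.9
front band 20 30 -49.4 49.3
front band 30 45 -50.9 50.7
```

View pics/z11.png

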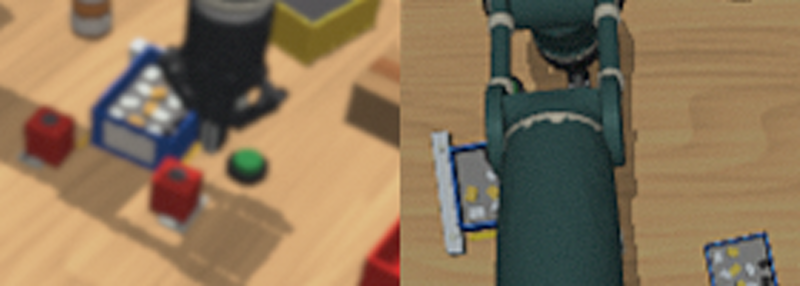

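Request:
{"api": "apply_moves", "payload": {
  "targets": [
    {"dx":-1,"dy":0,"dz":0,"wx":0,"wy":0,"wz":0,"jaw":0},
    {"dx":-1,"dy":0,"dz":0,"wx":0,"wy":0,"wz":0,"jaw":0},
    {"dx":-1,"dy":0,"dz":0,"wx":0,"wy":0,"wz":0,"jaw":0},
    {"dx":-1,"dy":0,"dz":0,"wx":0,"wy":0,"wz":0,"jaw":0},
    {"dx":-1,"dy":0,"dz":0,"wx":0,"wy":0,"wz":0,"jaw":0}
  ]
}}

```text
time: 16.7
tool_pos: [0.6385, -0.0882, 0.1127]
tcp_rot: [-2.075, -2.357, 0.001]
wrist_force: [0.1, -0.5, 0.2]
width: 0.002
```

```bash
python3 look.py 12 top scene;python3 front.py pics/top12.png
python3 - <<'E'
import cv2, numpy as np
b=cv2.imread("pics/top12.png")[140:240,230:370];a=cv2.imread("pics/scene12.png")[140:240,300:440]
cv2.imwrite("pics/z12.png",cv2.resize(b,(800,571),interpolation=cv2.INTER_CUBIC))
E
```

```text
top bin [ 0.2 99.4] [130.4 103.6] 89.5
scene bin [-132.3 -184.3] [110.8  93. ] 2.6
scene bin [ 57.7 101.3] [ 34.2 131.6] 21.2
t 16.8 tcp bay mm [ 115.8 -162.3  112.9] toolx [ 0.006  1.    -0.001] tooly [ 1.    -0.006 -0.001] tilt 0.07 F [-0.2 -0.1  0.1] w 0.0
turn units [-0.01  0.01 -0.05]  shift units now-frame [8.44 0.03 1.75]  shift in target-frame [8.43 0.08 1.76]
side 1 n 32 y [ 36. 160.] x at front 49.2 yaw deg(+ccw) -0.05
side -1 n 32 y [ 36. 160.] x at front -49.8 yaw deg(+ccw) -0.03
front y 162.8 yaw 0.42 n 23
front band 0 10 -50.2 52.5
front band 10 20 -51.2 49.9
front band 20 30 -49.4 49.3
front band 30 45 -50.9 50.7
```

View pics/z12.png

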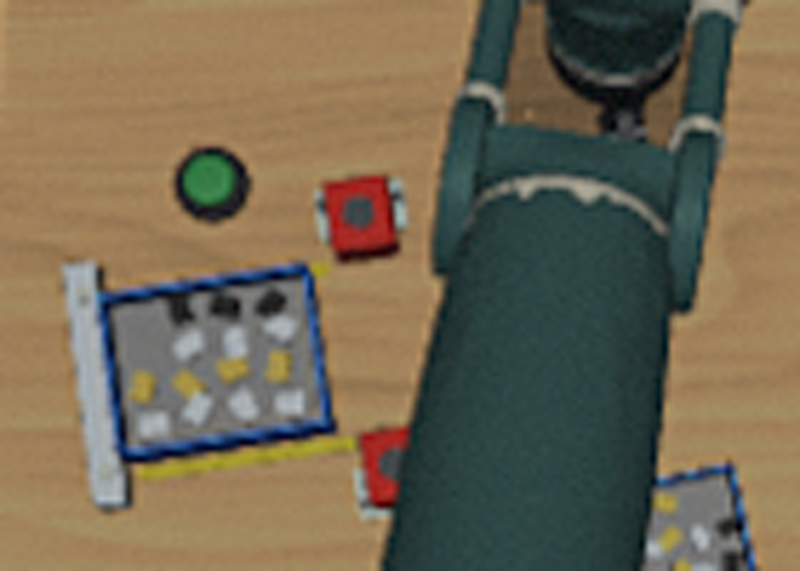

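Request:
{"api": "apply_moves", "payload": {
  "targets": [
    {"dx":1,"dy":0.01,"dz":0,"wx":0,"wy":0,"wz":0,"jaw":0},
    {"dx":1,"dy":0.01,"dz":0,"wx":0,"wy":0,"wz":0,"jaw":0},
    {"dx":1,"dy":0.01,"dz":0,"wx":0,"wy":0,"wz":0,"jaw":0},
    {"dx":1,"dy":0.01,"dz":0,"wx":0,"wy":0,"wz":0,"jaw":0},
    {"dx":1,"dy":0.01,"dz":0,"wx":0,"wy":0,"wz":0,"jaw":0}
  ]
}}

```text
time: 17.3
tool_pos: [0.6207, 0.0635, 0.1127]
tcp_rot: [-2.075, -2.357, 0.001]
wrist_force: [0.4, 0.4, -0.6]
width: -0.001
```

Request:
{"api": "apply_moves", "payload": {
  "targets": [
    {"dx":1,"dy":0.01,"dz":0,"wx":0,"wy":0,"wz":0,"jaw":0},
    {"dx":1,"dy":0.01,"dz":0.3,"wx":0,"wy":0,"wz":0,"jaw":0},
    {"dx":1,"dy":0.01,"dz":0.5,"wx":0,"wy":0,"wz":0,"jaw":0},
    {"dx":0.45,"dy":0,"dz":0.6,"wx":0,"wy":0,"wz":0,"jaw":0},
    {"dx":0,"dy":0,"dz":0.3,"wx":0,"wy":0,"wz":0,"jaw":0}
  ]
}}

```text
time: 17.8
tool_pos: [0.6074, 0.1666, 0.0601]
tcp_rot: [-2.07, -2.36, 0.004]
wrist_force: [0.4, 0.2, -0.3]
width: 0.001
```

```bash
sed -i 's/90.7,60/90.7,22/' look.py; python3 look.py 13 scene
python3 - <<'E'
import cv2
from h import *
for n in ("top","scene"):
    c=dict(np.load(n+"0.npz"))
    for z in (.02,.025,.03):
      for k in blobs(mask(c,"green")):
        w=tobay(onplane(c,k.reshape(-1,2),z))*1000
        if abs(w[:,0].mean()-118)<30: print(n,z,cv2.minEnclosingCircle(w[:,:2].astype(np.float32)))
a=cv2.imread("pics/scene13.png")[120:240,300:460]
cv2.imwrite("pics/z13.png",cv2.resize(a,(640,480)))
E
```

```text
scene bin [-132.3 -185.1] [110.9  91.4] 2.9
scene bin [16.5 78.7] [112.7 169.4] 1.2
t 17.85 tcp bay mm [117.1  95.3  58.8] toolx [ 0.     1.    -0.001] tooly [ 1.    -0.    -0.005] tilt 0.3 F [-1.  -1.1 -1.8] w 0.0
turn units [-0.05  0.01 -0.  ]  shift units now-frame [-0.15  0.04  1.23]  shift in target-frame [-0.15  0.03  1.23]
top 0.02 ((119.63088989257812, 91.31644439697266), 16.214679718017578)
top 0.025 ((118.54792785644531, 90.85343933105469), 16.168987274169922)
top 0.03 ((117.4649658203125, 90.39042663574219), 16.1232967376709)
scene 0.02 ((125.42874145507812, 85.1647720336914), 16.52450180053711)
scene 0.025 ((127.11381530761719, 80.21601104736328), 16.421955108642578)
scene 0.03 ((128.79885864257812, 75.26724243164062), 16.319419860839844)
```

View pics/z13.png

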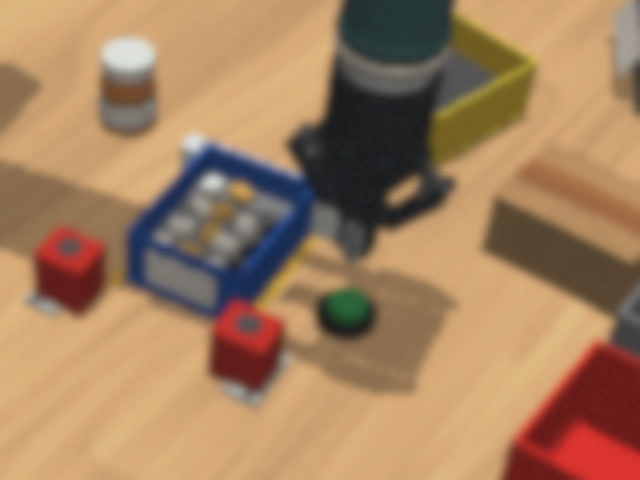

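Request:
{"api": "apply_moves", "payload": {
  "targets": [
    {"dx":0,"dy":0,"dz":0.4,"wx":0,"wy":0,"wz":0,"jaw":0},
    {"dx":0,"dy":0,"dz":0.3,"wx":0,"wy":0,"wz":0,"jaw":0},
    {"dx":0,"dy":0,"dz":0.15,"wx":0,"wy":0,"wz":0,"jaw":0},
    {"dx":0,"dy":0,"dz":0.1,"wx":0,"wy":0,"wz":0,"jaw":0},
    {"dx":0,"dy":0,"dz":0,"wx":0,"wy":0,"wz":0,"jaw":0}
  ]
}}

```text
time: 18.35
tool_pos: [0.6104, 0.164, 0.0329]
tcp_rot: [-2.077, -2.357, 0.001]
wrist_force: [0.7, -0.5, -0.1]
width: 0.001
```

```bash
python3 look.py 14 ; python3 - <<'E'
E
```

```text
t 18.35 tcp bay mm [120.3  93.8  32.9] toolx [ 0.003  1.    -0.   ] tooly [ 1.    -0.003 -0.001] tilt 0.03 F [ 0.7 -0.6 -0.1] w 0.0
turn units [-0.01  0.   -0.03]  shift units now-frame [-0.1  -0.07  0.36]  shift in target-frame [-0.1  -0.07  0.36]
```

Request:
{"api": "apply_moves", "payload": {
  "targets": [
    {"dx":-0.1,"dy":-0.05,"dz":0.1,"wx":0,"wy":0,"wz":0,"jaw":0},
    {"dx":0,"dy":0,"dz":0.1,"wx":0,"wy":0,"wz":0,"jaw":0},
    {"dx":0,"dy":0,"dz":0.05,"wx":0,"wy":0,"wz":0,"jaw":0}
  ]
}}

```text
time: 18.65
tool_pos: [0.6093, 0.1612, 0.0256]
tcp_rot: [-2.076, -2.358, 0.0]
wrist_force: [-0.5, -0.3, 0.5]
width: -0.001
```

Request:
{"api": "apply_moves", "payload": {
  "targets": [
    {"dx":0,"dy":0,"dz":0.05,"wx":0,"wy":0,"wz":0,"jaw":0},
    {"dx":0,"dy":0,"dz":0.05,"wx":0,"wy":0,"wz":0,"jaw":0}
  ]
}}

```text
time: 18.85
tool_pos: [0.6094, 0.1615, 0.0228]
tcp_rot: [2.076, 2.358, 0.0]
wrist_force: [-0.1, -0.1, 0.5]
width: -0.001
```

Request:
{"api": "apply_moves", "payload": {
  "targets": [
    {"dx":0,"dy":0,"dz":0.07,"wx":0,"wy":0,"wz":0,"jaw":0},
    {"dx":0,"dy":0,"dz":0.07,"wx":0,"wy":0,"wz":0,"jaw":0}
  ]
}}

```text
time: 19.05
tool_pos: [0.6095, 0.1615, 0.0188]
tcp_rot: [2.076, 2.358, 0.0]
wrist_force: [-1.1, -0.4, 2.9]
width: -0.002
```

Request:
{"api": "apply_moves", "payload": {
  "targets": [
    {"dx":0,"dy":0,"dz":0.05,"wx":0,"wy":0,"wz":0,"jaw":0},
    {"dx":0,"dy":0,"dz":0.05,"wx":0,"wy":0,"wz":0,"jaw":0}
  ]
}}

```text
time: 19.25
tool_pos: [0.6096, 0.1615, 0.016]
tcp_rot: [2.076, 2.358, 0.0]
wrist_force: [-2.1, -0.1, 10.0]
width: -0.001
```

Request:
{"api": "apply_moves", "payload": {
  "targets": [
    {"dx":0,"dy":0,"dz":0.04,"wx":0,"wy":0,"wz":0,"jaw":0},
    {"dx":0,"dy":0,"dz":0,"wx":0,"wy":0,"wz":0,"jaw":0}
  ]
}}

```text
time: 19.45
tool_pos: [0.6096, 0.1615, 0.016]
tcp_rot: [2.076, 2.358, 0.0]
wrist_force: [-3.6, -1.3, 11.4]
width: 0.003
```

Request:
{"api": "apply_moves", "payload": {
  "targets": [
    {"dx":0,"dy":0,"dz":0.04,"wx":0,"wy":0,"wz":0,"jaw":0},
    {"dx":0,"dy":0,"dz":0,"wx":0,"wy":0,"wz":0,"jaw":0}
  ]
}}

```text
time: 19.65
tool_pos: [0.6096, 0.1615, 0.0159]
tcp_rot: [2.076, 2.358, 0.0]
wrist_force: [-7.2, -0.5, 17.7]
width: 0.002
```

Request:
{"api": "apply_moves", "payload": {
  "targets": [
    {"dx":0,"dy":0,"dz":-0.2,"wx":0,"wy":0,"wz":0,"jaw":0},
    {"dx":0,"dy":0,"dz":-0.4,"wx":0,"wy":0,"wz":0,"jaw":0},
    {"dx":0,"dy":0,"dz":-0.8,"wx":0,"wy":0,"wz":0,"jaw":0},
    {"dx":0,"dy":0,"dz":-1,"wx":0,"wy":0,"wz":0,"jaw":0},
    {"dx":0,"dy":0,"dz":-1,"wx":0,"wy":0,"wz":0,"jaw":0}
  ]
}}

```text
time: 20.15
tool_pos: [0.6088, 0.1612, 0.1157]
tcp_rot: [-2.075, -2.358, 0.002]
wrist_force: [0.7, 0.2, -0.9]
width: 0.001
```

Request:
{"api": "apply_moves", "payload": {
  "targets": [
    {"dx":-1,"dy":0,"dz":0,"wx":0,"wy":0,"wz":0,"jaw":0},
    {"dx":-1,"dy":0,"dz":0,"wx":0,"wy":0,"wz":0,"jaw":0},
    {"dx":-1,"dy":0,"dz":0,"wx":0,"wy":0,"wz":0,"jaw":0},
    {"dx":-1,"dy":0,"dz":0,"wx":0,"wy":0,"wz":0,"jaw":0},
    {"dx":-1,"dy":0,"dz":0,"wx":0,"wy":0,"wz":0,"jaw":0}
  ]
}}

```text
time: 20.65
tool_pos: [0.6284, 0.0115, 0.1152]
tcp_rot: [2.075, 2.358, 0.0]
wrist_force: [0.1, -0.9, 1.2]
width: -0.0
```

Request:
{"api": "apply_moves", "payload": {
  "targets": [
    {"dx":-1,"dy":0,"dz":0,"wx":0,"wy":0,"wz":0,"jaw":0},
    {"dx":-1,"dy":0,"dz":0,"wx":0,"wy":0,"wz":0,"jaw":0},
    {"dx":-1,"dy":0,"dz":0,"wx":0,"wy":0,"wz":0,"jaw":0},
    {"dx":0,"dy":0,"dz":0,"wx":0,"wy":0,"wz":0,"jaw":0},
    {"dx":0,"dy":0,"dz":0,"wx":0,"wy":0,"wz":0,"jaw":0}
  ]
}}

```text
time: 21.15
tool_pos: [0.6397, -0.0772, 0.115]
tcp_rot: [-2.077, -2.356, -0.0]
wrist_force: [-0.6, 0.1, 0.2]
width: 0.004
```

```bash
python3 look.py 15 top scene;python3 front.py pics/top15.png
```

```text
top bin [ 0.2 99.4] [130.4 103.6] 89.5
scene bin [-132.6 -184.1] [110.7  93.1] 3.2
t 21.25 tcp bay mm [ 118.2 -147.8  115. ] toolx [0.002 1.    0.001] tooly [ 1.    -0.002 -0.   ] tilt 0.04 F [-0.  -0.1  0.2] w 0.0
turn units [-0.   -0.01 -0.02]  shift units now-frame [ 7.95 -0.02  3.1 ]  shift in target-frame [ 7.95 -0.    3.1 ]
side 1 n 32 y [ 36. 160.] x at front 49.2 yaw deg(+ccw) -0.05
side -1 n 32 y [ 36. 160.] x at front -49.6 yaw deg(+ccw) -0.26
front y 163.0 yaw -0.11 n 23
front band 0 10 -50.2 52.5
front band 10 20 -51.2 49.9
front band 20 30 -49.4 49.3
front band 30 45 -50.9 50.7
```

View pics/top15.png

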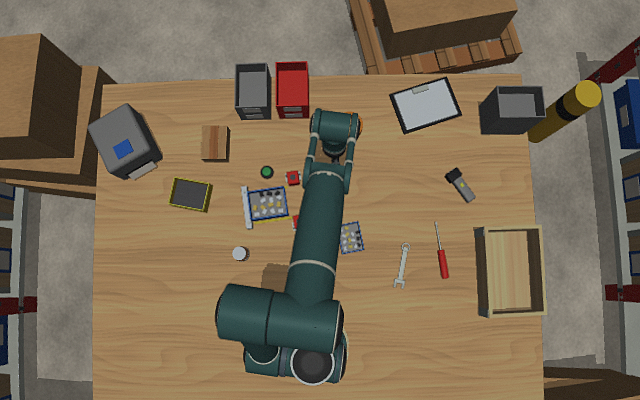

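View pics/scene15.png

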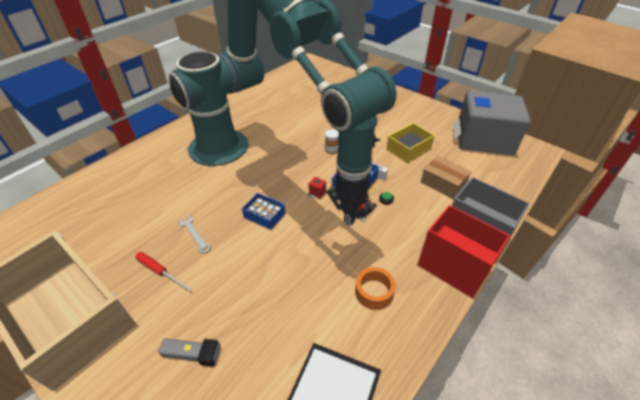

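The top view shows the bin flush on the stop at (268,203) and the button released at (267,172). The other objects are where they started and the arm is clear, so I'm handing in.

```bash
python3 -c "
from workcell import job
print(job.finish_job())"
```

```text
the job is handed in; nothing more can be done
None
```

The blue bin is home against the stop, the confirm button was pressed and released afterwards, and I handed the job in at about 21 s.

- **Pushing:** I pushed the bin from its side to line it up with the gap. I then pushed its label end through the posts with two fingers until it met the stop, where the wrist force rose to about 22 N. It was never gripped or lifted.
- **Bin position:** The last top view put its centre at x = 0.2 mm, y = 99.4 mm in the bay frame (target 0, 100). Its long sides were within about 0.3° of square. The fitted front edge read 163 mm against the stop's 165 mm, about half a pixel of the camera short. I put that down to image resolution, since the contact force was solid.
- **Button:** It went down until it stopped moving at a TCP height of 16 mm, with up to about 18 N on it. I then let it go. There is no direct reading of its travel, so "fully down" rests on that height and force.
- **Other objects:** They looked unmoved in the last pictures, though the arm hid part of the top view. The small blue look-alike measured within about 1 mm of where it began.

No check failed. The single-view scene-camera measurements were biased by about 15 mm because they picked up the bin's side walls, so I used the top view for position.

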